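Drop the short bag clip through the half-turn guide of the clip stand

ROBOT

A 7-joint arm with a two-finger parallel gripper is mounted at the origin on a cart in front of the work surface, level with it; the furniture and walls round the work are solid. World frame = base frame: x ahead of the robot, y to its left, z up, the work surface at z = 0. Lengths are in m, angles in rad, forces in N, time in s.
With the tool pointing down it reaches from about 0.375 to 0.925 m from the base axis. Payload 3.1 kg.
Tool frame: the origin (TCP) lies between the finger pads; the fingertips stand 17 mm ahead of it and the grasp point (between the pads) lies 2 mm behind it; z points along the fingers, y is the line along which they close (so a half turn about z gives the same grasp; the last joint's range is limited). The gripper opens to 85 mm and grips with 20 to 120 N. Pads are 22 mm wide; open, the fingers measure 114 mm over their backs; the gripper's body (76 mm by 85 mm) begins 54 mm behind the grasp point. The pads swing forward as they close: fully open they stand 13 mm farther back than shut.
Start: joints at [1.15, 0.383, 0.044, 1.598, -0.018, 1.161, -0.05], TCP at [0.206, -0.616, 0.248] pointing down, gripper open.
Joint ranges: [-2.61, 2.61], [-0.41, 2.15], [-1.48, 1.57], [0, 2.5], [-1.57, 4.71], [0.05, 1.97], [-2.85, 2.85]. Speed limits (rad/s): [2.79, 2.79, 3.14, 3.14, 3.14, 3.14, 3.14].

INTERFACE

Orientations are given as [roll, pitch, yaw] about the fixed x, y, z axes, in that order (R = Rz(yaw) Ry(pitch) Rx(roll)).
In Python, from station import bot gives the robot as it stands.
- The arm moves only by the tool servo_tool, never from a script. Its argument "increments" is a list of rows, each a list of 3 entries, a list of its own where there are three numbers: the finger opening in mm, from 0 to 85.4, then the shift along the tool's x, y, z in mm, then the turn, a rotation vector about the tool's x, y, z in rad. In form: [[claw, [dx, dy, dz], [wx, wy, wz]], ...]. A call has 1 to 10 rows; each row shifts and turns the commanded pose from where the row before left it, along the tool's axes as they then stand; what a row does not reach is not made up. A row lasts 1/12 s, in which the tool goes at most 41.7 mm and 7.16 degrees, less where a joint would pass 70% of its speed; a pose out of reach is approached as far as the arm can. A call is refused whole if a number of a shift passes 41.7 or a number of a turn 0.125, either way. A call with a gripper value outside its range is refused whole. The fingers move at their own pace and stop on an object; "grip_force" is the grip in N (left out, the last holds). Time passes only in rows, so rows that do not move let the fingers close. It gives the time, the measured TCP pose, the force, the opening and the grip force at its end, in the units of the state.
- bot.observe(): the state, without advancing time (a new reading comes with each control period).
- bot.snapshot(name): name is "scene" or "top" or "wrist"; returns a dict with "pixels" (384x512x3 uint8, blue, green, red), "range_z" (384x512 float32, m along the optical axis (not along the pixel's ray), 0 where there is no reading), "K" (3x3 intrinsics, pixels), "camera_from_world" (4x4, takes a point from world to camera coordinates). Camera axes: x right, y down, z forward; pixel columns grow to the right and rows downward; lengths in m; the calibration is good to about 2 mm. A picture is of the moment at which its call begins.
- bot.job_done(): hands the job in; it is judged then, once.
The state is a dict: "time_s": time; "joints": joint angles; "joint_vel": joint speeds; "joint_torque": joint torques, N m; "eef_pos": TCP position; "tool_rot": TCP orientation; "force": force on the tool from outside, world axes, zero at the start; "ft_torque": the same for the moment, N m; "opening": finger opening in m; "gripper_force": force on a finger pad.
Only numpy, scipy, OpenCV 4.12 (cv2) and the standard library are available. Lean on these libraries where they do the work, as an engineer would, in place of code of your own. Each camera call takes 0.05 s, during which the arm holds its last target. There are 200 camera calls.

TASK

Put the short bag clip away in the clip stand: pick it up by its finger tab and drop it, tab up, through the twisted guide slot, so that it comes to rest upright on the tray below with its steel loop towards the tray's raised lip. The guide turns the clip half round on its way down. Leave the long clip where it is.

Things in the scene. Friction and masses are not known exactly. Their poses are not given: they have to be found in the camera images.
- clip_mid (a point): Short bag clip, pale wood, standing upright: 46 mm long (x), 10 thick (y), 54 high, 40 g. Point: its centre, 27 mm above the underside. Body 24 mm high: wooden jaws with the nose at -x; at the +x end an open square steel wire loop. In the middle a wooden finger tab, 14 mm (x) by 8 mm (y), stands 24 to 54 mm above the underside: grip it across its 8 mm, with the fingertips over the 24 mm body.
- longclip_mid (a point): Long bag clip, a bystander to be left alone: same wood, height, loop and tab, but 94 mm long, too long for the guide. Point: its centre, 27 mm above its underside; axes as for the short clip.
- stand_mouth (a point): Fixed clip stand: white chute over a tray. Point: centre of the mouth at the rim, 240 mm over the worktop; z up, x along the mouth's long side, away from the lip. Funnel 84 (x) by 75 mm (y), narrowing over 30 mm to a 56 by 27 mm slot that twists 180 deg about z and opens 30 mm over the worktop. A clip put in tab up and along x lands in the tray's groove (floor 6 mm up) pointing the opposite way.
- stand_lip (a point): Middle of the top edge of the tray's raised lip, an upturned edge 100 mm wide and 24 mm high across one end of the tray, 86 mm from the chute's axis on the -x side of the stand. Axes as for the mouth.
Mind the look-alikes: they are no part of the job. What is shaped like the part that bears clip_mid but turquoise is not meant.

How it is judged:
By the outcome, as a careful person would: the job done as asked, in the order asked, and still so for the second after the job is handed in, with the robot touching nothing.
It also fails if it takes over 42 s, if anything falls off the work surface, if the arm or the gripper's body presses on something with over 40 N, if the wrist force passes 120 N, or if a joint passes its speed limit or range.

## Working session

There is one attempt and no reset: what is moved stays moved. The work goes in short steps, Python scripts to look and compute and a tool call to move; the robot and the scene stay as the last step left them, time stands still between calls to the robot, and variables do not carry over. Pictures are saved under pics/ and viewed, at most 10 in all, crops included, and the job is handed in when it is done.

Besides the shell and the picture viewer there is one more tool, called as name([rows], argument=value, ...), one row to a line, values as JSON. servo_tool: Moves the arm, as the interface text tells. Its arguments: {"type":"object","properties":{"increments":{"type":"array","items":{"type":"array"}},"grip_force":{"type":"number"}},"required":["increments"]}

```bash
mkdir -p pics; ls
cat > h.py <<'E'
import numpy as np, cv2
from station import bot
def snap(n):
    s=bot.snapshot(n); return s
def world(s,u,v,z=None,depth=None):
    K=s['K'];T=np.linalg.inv(s['camera_from_world'])
    r=np.linalg.inv(K)@np.array([u,v,1.])
    if depth is not None: return T[:3,:3]@(r*depth)+T[:3,3]
    d=T[:3,:3]@r; o=T[:3,3]; return o+d*(z-o[2])/d[2]
def cloud(s):
    K=s['K'];T=np.linalg.inv(s['camera_from_world']);D=s['range_z']
    v,u=np.indices(D.shape)
    P=np.stack([(u-K[0,2])/K[0,0]*D,(v-K[1,2])/K[1,1]*D,D],-1)
    return P@T[:3,:3].T+T[:3,3]
E
python3 - <<'E'
from h import *
import pickle
S={n:snap(n) for n in('scene','top','wrist')}
pickle.dump(S,open('s0.pkl','wb'))
cv2.imwrite('pics/a.png',cv2.resize(S['top']['pixels'],(800,600)))
cv2.imwrite('pics/b.png',cv2.resize(S['scene']['pixels'],(800,600)))
print(bot.observe())
for n in S: print(n,np.linalg.inv(S[n]['camera_from_world']).round(3),S[n]['K'])
E
```

```text
pics
{'time_s': 0.15, 'joints': array([ 1.15020773,  0.38366186,  0.04384411,  1.59922522, -0.01786494,
        1.16119828, -0.04990738]), 'joint_vel': array([ 0.00102212, -0.00281942, -0.00189252, -0.00485074,  0.00019499,
       -0.00050511, -0.00061059]), 'joint_torque': array([ 2.20922651e-03, -4.34050190e+01,  1.02700185e+00, -2.49978644e+01,
        1.07904867e-02,  7.25360253e-03,  1.45065336e-06]), 'eef_pos': array([ 0.20595733, -0.6157591 ,  0.24716076]), 'tool_rot': array([-3.13949670e+00,  1.39830968e-04,  3.22871438e-01]), 'force': array([ 0.1901253 ,  0.24962144, -0.50470698]), 'ft_torque': array([ 0.01482746, -0.00287862,  0.00826525]), 'gripper_force': 0.0, 'opening': 0.08542644598878507}
scene [[-0.757 -0.297  0.582 -0.253]
 [-0.653  0.371 -0.66   0.83 ]
 [-0.02  -0.88  -0.475  0.757]
 [ 0.     0.     0.     1.   ]] [[478.09270278   0.         261.28644937]
 [  0.         478.09270278 194.329927  ]
 [  0.           0.           1.        ]]
top [[-0.009 -0.995  0.104  0.4  ]
 [-1.     0.006 -0.03   0.009]
 [ 0.029 -0.104 -0.994  0.994]
 [ 0.     0.     0.     1.   ]] [[376.85254883   0.         260.03753867]
 [  0.         376.85254883 186.35075916]
 [  0.           0.           1.        ]]
wrist [[ 0.318 -0.914 -0.251  0.27 ]
 [-0.948 -0.308 -0.081 -0.595]
 [-0.003  0.264 -0.965  0.372]
 [ 0.     0.     0.     1.   ]] [[310.91065209   0.         252.82289145]
 [  0.         310.91065209 189.41170548]
 [  0.           0.           1.        ]]
```

View pics/a.png

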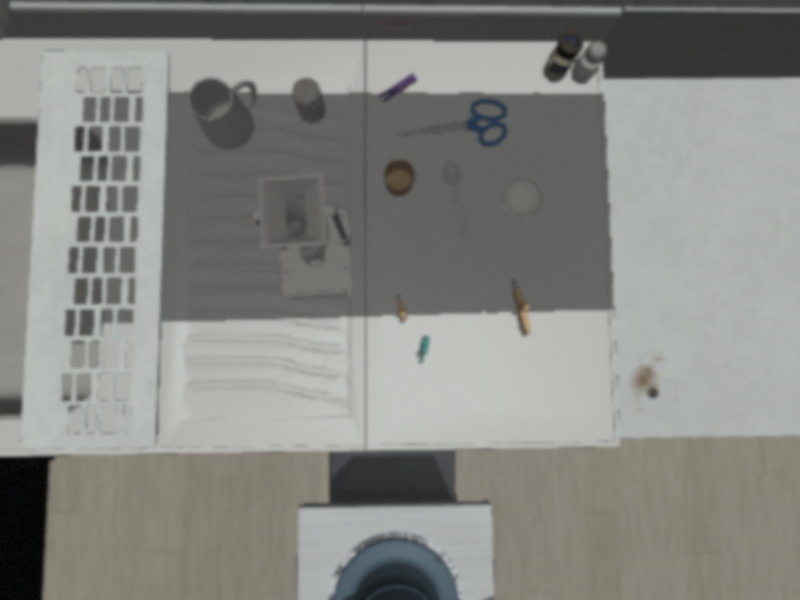

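View pics/b.png

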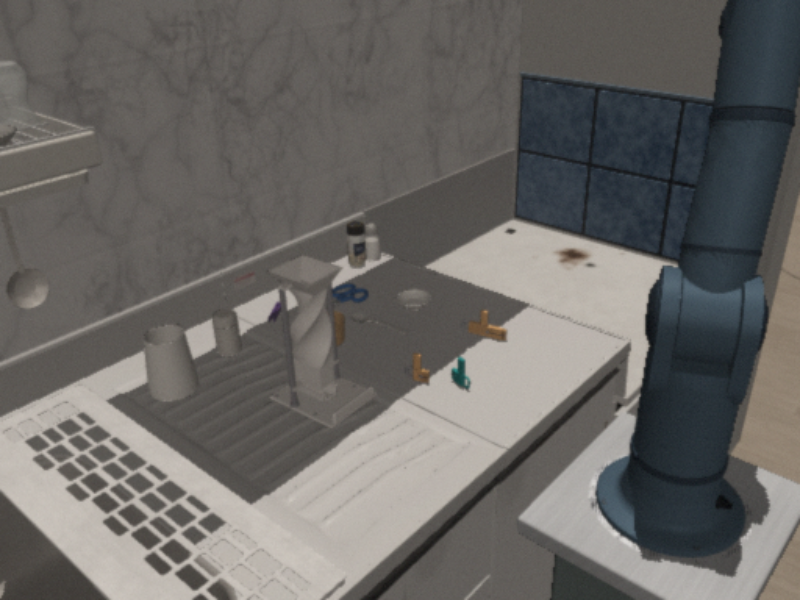

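The top view shows three clip candidates (in 800x600 pixels):
- Pale wood short clip at (402,308). It fits: pale wood and short.
- Long wood clip at (522,308), the bystander.
- Turquoise look-alike at (424,348).

The stand's funnel is at (292,212), with its tray at (317,270). Next I'll confirm with a crop and measure.

```bash
cat > m.py <<'E'
from h import *
import pickle
S=pickle.load(open('s0.pkl','rb'))
t=S['top'];s=S['scene']
c1=cv2.resize(t['pixels'][170:240,225:355],None,fx=6,fy=6,interpolation=cv2.INTER_CUBIC)[:, :780]
c2=cv2.resize(s['pixels'][150:280,160:340],None,fx=4,fy=4,interpolation=cv2.INTER_CUBIC)
c3=cv2.resize(t['pixels'][100:200,150:240],None,fx=5.2,fy=5.2,interpolation=cv2.INTER_CUBIC)
cv2.imwrite('pics/c.png',c1);cv2.imwrite('pics/d.png',cv2.convertScaleAbs(c2,alpha=1.5))
cv2.imwrite('pics/e.png',cv2.convertScaleAbs(c3,alpha=1.6))
for n in('top','scene'):
    im=S[n]['pixels'];P=cloud(S[n]);h=cv2.cvtColor(im,cv2.COLOR_BGR2HSV)
    m=cv2.inRange(h,(5,110,60),(25,255,255))
    k,l,st,ce=cv2.connectedComponentsWithStats(m)
    for i in range(1,k):
        if st[i,4]>15:
            q=P[(l==i)&(S[n]['range_z']>0)]
            print(n,st[i],ce[i].round(1),'xyz med',np.median(q,0).round(3),'min',q.min(0).round(3),'max',q.max(0).round(3))
P=np.concatenate([cloud(t).reshape(-1,3),cloud(s).reshape(-1,3)])
w=(P[:,0]>.4)&(P[:,0]<.85)&(P[:,1]>.03)&(P[:,1]<.3)&(P[:,2]<.3)
P=P[w]
for a,b in((.23,.26),(.02,.03),(.004,.012)):
    q=P[(P[:,2]>a)&(P[:,2]<b)].astype(np.float32); print(a,b,len(q),q.min(0),q.max(0))
    if a==.23: print(cv2.minAreaRect(q[:,:2]*1000), np.sort(q[:,2])[-5:])
np.save('P.npy',P)
E
python3 m.py
```

```text
scene [300 199  23  18 167] [310.6 209.2] xyz med [ 0.47  -0.211  0.021] min [ 0.43  -0.253  0.001] max [ 0.51  -0.201  0.056]
scene [265 227   9  17  87] [267.7 235.7] xyz med [ 0.47  -0.011  0.026] min [ 0.453 -0.019  0.007] max [ 0.479 -0.003  0.057]
0.23 0.26 1422 [0.5328262  0.07738372 0.23001266] [0.63396823 0.18790084 0.24575812]
((584.1748657226562, 132.89404296875), (99.62713623046875, 110.19650268554688), 6.531160354614258) [0.24473976 0.24494134 0.24502996 0.24521805 0.24575812]
0.02 0.03 506 [0.49008504 0.07531931 0.02004447] [0.8326319  0.29935294 0.02996188]
0.004 0.012 2592 [0.401835   0.03064989 0.00400144] [0.84559196 0.29992867 0.01199728]
```

View pics/c.png

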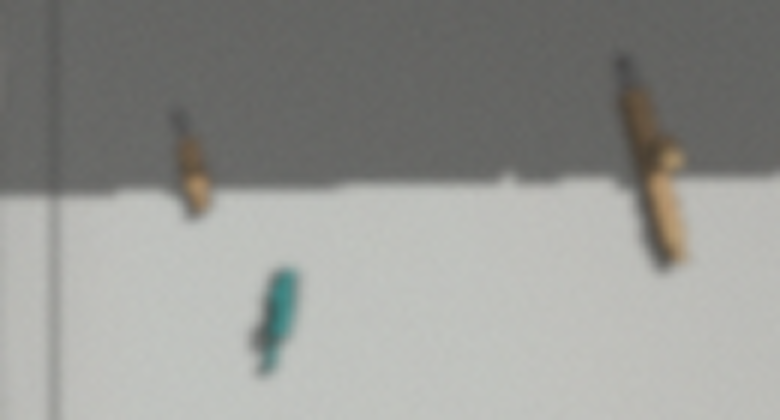

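View pics/d.png

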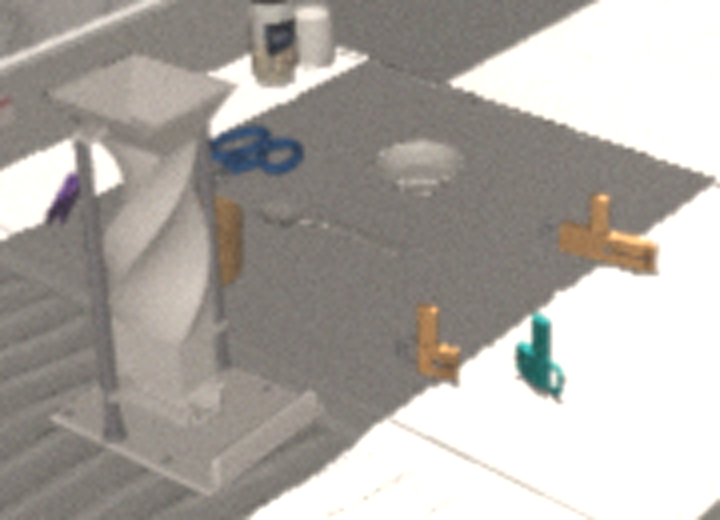

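View pics/e.png

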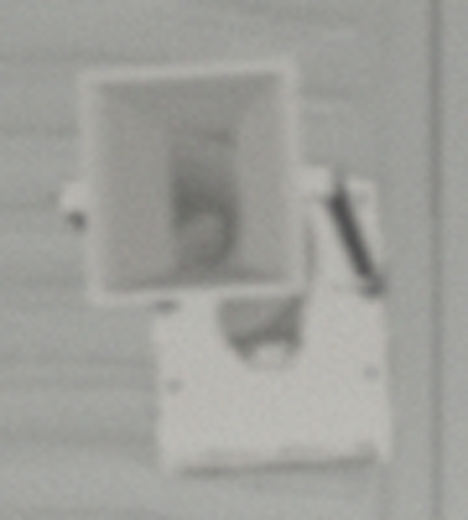

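The crops confirm the target. In the first crop the pale-wood short clip is at (190,165), with its dark loop at the far end (178,112), so it points towards +x. The long clip at (655,165) and the turquoise one at (280,305) stay put. The stand's lip is on the robot side (crop e (275,460)), so stand x is roughly world +x, and the clip already faces the right way. I'll move above it for a closer look.

servo_tool([
  [85,[25,-27,-4],[0,0,0]],
  [85,[25,-27,-4],[0,0,0]],
  [85,[25,-27,-4],[0,0,0]],
  [85,[25,-27,-4],[0,0,0]],
  [85,[25,-27,-4],[0,0,0]],
  [85,[25,-27,-4],[0,0,0]],
  [85,[25,-27,-4],[0,0,0]],
  [85,[25,-27,-4],[0,0,0]],
  [85,[25,-27,-4],[0,0,0]],
  [85,[25,-27,-4],[0,0,0]],
])

```text
time_s: 0.98
eef_pos: [0.3577, -0.2791, 0.2882]
tool_rot: [-3.142, 0.0, 0.323]
force: [-0.1, 0.7, -0.1]
opening: 0.0849
gripper_force: 0.0
```

servo_tool([
  [85,[24,-27,-3],[0,0,0]],
  [85,[24,-27,-3],[0,0,0]],
  [85,[24,-27,-3],[0,0,0]],
  [85,[24,-27,-3],[0,0,0]],
  [85,[24,-27,-3],[0,0,0]],
  [85,[24,-27,-3],[0,0,0]],
  [85,[24,-27,-3],[0,0,0]],
  [85,[24,-27,-3],[0,0,0]],
  [85,[0,0,0],[0,0,0]],
  [85,[0,0,0],[0,0,0]],
])

```text
time_s: 1.82
eef_pos: [0.4716, -0.0125, 0.3124]
tool_rot: [-3.141, -0.0, 0.329]
force: [-0.8, 0.1, -0.3]
opening: 0.0849
gripper_force: 0.0
```

Run:
```python
from h import *
import pickle
w=snap('wrist');pickle.dump(w,open('w1.pkl','wb'))
o=bot.observe();print(o['eef_pos'],o['tool_rot'],o['force'],o['time_s'],o['joints'])
cv2.imwrite('pics/f.png',cv2.resize(w['pixels'],(800,600)))
im=w['pixels'];h=cv2.cvtColor(im,cv2.COLOR_BGR2HSV);P=cloud(w)
m=cv2.inRange(h,(5,90,50),(25,255,255))
k,l,st,ce=cv2.connectedComponentsWithStats(m)
for i in range(1,k):
    if st[i,4]>30:
        q=P[(l==i)&(w['range_z']>0)]
        print(st[i],ce[i].round(1),np.median(q,0).round(3),q.min(0).round(3),q.max(0).round(3))
        for a,b in((.046,.06),(.015,.035)):
            r=q[(q[:,2]>a)&(q[:,2]<b)]
            if len(r)>4: print(a,len(r),cv2.minAreaRect((r[:,:2]*1000).astype(np.float32)),r.mean(0).round(4))
```

```text
[ 0.47095851 -0.01487227  0.3119783 ] [3.14141293e+00 9.44948533e-04 3.25009977e-01] [ 0.61953749 -0.6786896  -0.83015178] 1.8667 [ 0.49198471  0.01114256 -0.54573854  1.91011788  0.00660574  1.22281987
 -1.30177029]
[249 147   8  24 142] [252.4 158.6] [ 0.473 -0.013  0.044] [ 0.451 -0.022 -0.002] [ 0.482 -0.006  0.057]
0.046 69 ((474.2465515136719, -11.004608154296875), (14.228918075561523, 7.537779808044434), 18.467498779296875) [ 0.4748 -0.0114  0.0534]
0.015 59 ((467.12725830078125, -13.484613418579102), (28.876676559448242, 9.070874214172363), 12.737452507019043) [ 0.4646 -0.0144  0.0238]
[378 176  24  56 610] [387.9 201.9] [ 0.475 -0.209  0.023] [ 0.429 -0.227  0.   ] [ 0.504 -0.201  0.056]
0.046 77 ((474.6119384765625, -211.76634216308594), (12.299423217773438, 7.846861839294434), 13.279868125915527) [ 0.475  -0.2108  0.0521]
0.015 415 ((466.51922607421875, -213.63917541503906), (77.11361694335938, 10.752704620361328), 13.271254539489746) [ 0.4696 -0.2115  0.0231]
```

View pics/f.png

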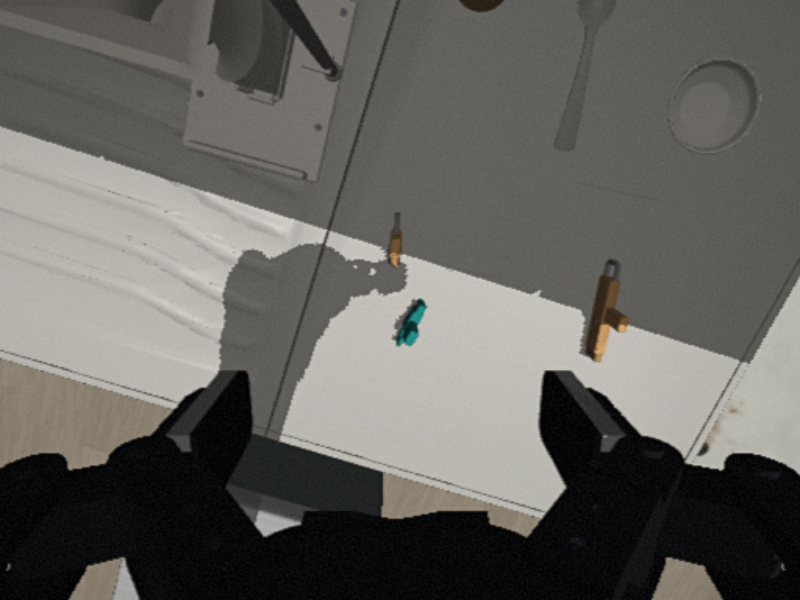

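The wrist view shows the short clip at (396,240), loop up at (397,213). The turquoise one is at (411,322), the long clip at (605,310), and the stand's lip edge runs from (183,145) to (316,180).

Run:
```python
from h import *
import pickle
w=pickle.load(open('w1.pkl','rb'));t=pickle.load(open('s0.pkl','rb'))['top']
f=lambda s,u,v,z:world(s,u,v,z)
k=800/512
for n,u,v,z in(('loop',397,213,.02),('nose',395,266,.01),('lipL',183,145,.024),('lipR',316,180,.024),('turq',411,322,.02)):
    print(n,f(w,u/k,v/k,z).round(4))
c=np.array([f(t,150+u/5.2,100+v/5.2,.24) for u,v in((80,72),(299,60),(305,287),(92,302))])
print(c.round(4),c.mean(0))
e=c-np.roll(c,-1,0);print(np.linalg.norm(e,axis=1),np.degrees(np.arctan2(e[:,1],e[:,0])))
# rim points by depth, top cloud
P=cloud(t);m=(P[...,2]>.225)&(P[...,0]>.5)&(P[...,0]<.68)&(P[...,1]>.05)&(P[...,1]<.23)
m=cv2.morphologyEx(m.astype(np.uint8),cv2.MORPH_OPEN,np.ones((2,2)))
k_,l,st,ce=cv2.connectedComponentsWithStats(m);i=1+st[1:,4].argmax();print(st[i])
cn=cv2.findNonZero((l==i).astype(np.uint8)).reshape(-1,2)
q=np.array([f(t,u,v,.24)[:2]*1000 for u,v in cn]).astype(np.float32);print(cv2.minAreaRect(q))
# lip by depth in wrist
P=cloud(w);m=(P[...,2]>.016)&(P[...,2]<.03)&(P[...,0]>.47)&(P[...,0]<.56)&(P[...,1]>.05)&(P[...,1]<.22)
q=(P[m][:,:2]*1000).astype(np.float32);print(len(q),cv2.minAreaRect(q))
```

```text
loop [ 0.4969 -0.0061  0.02  ]
nose [ 0.4508 -0.02    0.01  ]
lipL [0.4926 0.1768 0.024 ]
lipR [0.5011 0.0664 0.024 ]
turq [ 0.4086 -0.0498  0.02  ]
[[0.628  0.1776 0.24  ]
 [0.6328 0.0921 0.24  ]
 [0.5422 0.0893 0.24  ]
 [0.5367 0.1715 0.24  ]] [0.58493516 0.13262122 0.24      ]
[0.08562254 0.09064447 0.08233266 0.09157962] [  93.2135219     1.7586086   -86.119102   -176.16459876]
[ 162  112   55   48 1176]
((582.8778076171875, 129.36721801757812), (93.6727066040039, 109.14946746826172), 3.4486286640167236)
507 ((526.2066650390625, 129.2448272705078), (65.10432434082031, 99.30950164794922), 3.521627426147461)
```

servo_tool([
  [45,[4,-2,20],[0,0,0.035]],
  [45,[0,0,35],[0,0,0]],
  [45,[0,0,35],[0,0,0]],
  [45,[0,0,35],[0,0,0]],
  [45,[0,0,35],[0,0,0]],
  [45,[0,0,30],[0,0,0]],
  [45,[0,0,20],[0,0,0]],
  [45,[0,0,0],[0,0,0]],
  [45,[0,0,0],[0,0,0]],
])

```text
time_s: 2.62
eef_pos: [0.4727, -0.014, 0.1011]
tool_rot: [-3.141, 0.004, 0.285]
force: [-0.7, -0.2, -0.2]
opening: 0.045
gripper_force: 0.0
```

Run:
```python
from h import *
w=snap('wrist');o=bot.observe();print(o['eef_pos'],o['tool_rot'],o['opening'],o['time_s'])
cv2.imwrite('pics/g.png',cv2.resize(w['pixels'],(800,600)))
im=w['pixels'];h=cv2.cvtColor(im,cv2.COLOR_BGR2HSV);P=cloud(w)
m=cv2.inRange(h,(5,90,50),(25,255,255))
k,l,st,ce=cv2.connectedComponentsWithStats(m)
R=cv2.Rodrigues
for i in range(1,k):
    if st[i,4]>100:
        q=P[(l==i)&(w['range_z']>0)]
        for a,b in((.048,.06),(.015,.03)):
            r=q[(q[:,2]>a)&(q[:,2]<b)]
            if len(r)>4: print(st[i],a,len(r),cv2.minAreaRect((r[:,:2]*1000).astype(np.float32)),r.mean(0).round(4),r.max(0))
```

```text
[ 0.47440981 -0.01355157  0.10263766] [3.14115692e+00 2.85552762e-04 2.85443149e-01] 0.04522473807854693 2.6667
[243 185  15  47 545] 0.048 309 ((474.7297058105469, -11.820358276367188), (13.731339454650879, 7.80106782913208), 15.94833755493164) [ 0.4754 -0.0115  0.0531] [ 0.48166472 -0.00677114  0.05533497]
[243 185  15  47 545] 0.015 110 ((469.27655029296875, -13.2579345703125), (33.70027542114258, 9.394233703613281), 14.043686866760254) [ 0.4714 -0.0131  0.0232] [ 0.48502061 -0.00610545  0.02996072]
[ 474  226   38  104 2573] 0.015 1412 ((466.2964782714844, -213.08889770507812), (76.82719421386719, 11.141846656799316), 15.284287452697754) [ 0.4604 -0.2124  0.021 ] [ 0.5029473  -0.20015457  0.02943553]
```

View pics/g.png

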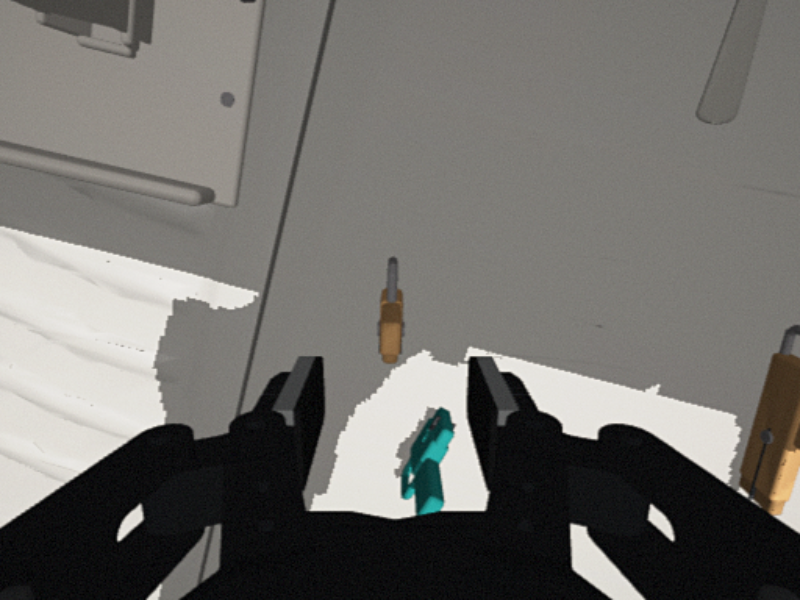

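The wrist view shows the short clip lined up at (391,310), between the fingers' line, with the turquoise one clear at (428,460). The correction is 1.7 mm, then down and grip.

servo_tool([
  [45,[1,-2,20],[0,0,0]],
  [45,[0,0,20],[0,0,0]],
  [45,[0,0,17],[0,0,0]],
  [45,[0,0,0],[0,0,0]],
  [20,[0,0,0],[0,0,0]],
  [0,[0,0,0],[0,0,0]],
  [0,[0,0,0],[0,0,0]],
  [0,[0,0,0],[0,0,0]],
  [0,[0,0,0],[0,0,0]],
  [0,[0,0,0],[0,0,0]],
], grip_force=40)

```text
time_s: 3.5
eef_pos: [0.4767, -0.0101, 0.0472]
tool_rot: [3.14, -0.003, 0.288]
force: [-0.8, 0.1, 6.9]
opening: 0.0072
gripper_force: 41.0
```

servo_tool([
  [0,[0,0,-10],[0,0,0]],
  [0,[0,0,-30],[0,0,0]],
  [0,[0,0,-40],[0,0,0]],
  [0,[0,0,-40],[0,0,0]],
  [0,[0,0,-40],[0,0,0]],
  [0,[0,0,-40],[0,0,0]],
  [0,[0,0,-40],[0,0,0]],
  [0,[0,0,-40],[0,0,0]],
  [0,[0,0,-30],[0,0,0]],
  [0,[0,0,0],[0,0,0]],
])

```text
time_s: 4.33
eef_pos: [0.4783, -0.0091, 0.364]
tool_rot: [3.135, -0.014, 0.288]
force: [0.2, 0.2, 0.8]
opening: 0.0076
gripper_force: 40.1
```

servo_tool([
  [0,[10,-20,0],[0,0,0]],
  [0,[10,-20,0],[0,0,0]],
  [0,[10,-20,0],[0,0,0]],
  [0,[10,-21,0],[0,0,0]],
  [0,[10,-21,0],[0,0,0]],
  [0,[10,-21,0],[0,0,0.075]],
  [0,[0,0,0],[0,0,0.075]],
  [0,[0,0,0],[0,0,0.075]],
  [0,[0,0,0],[0,0,0]],
  [0,[0,0,0],[0,0,0]],
])

```text
time_s: 5.17
eef_pos: [0.4968, 0.125, 0.355]
tool_rot: [3.141, 0.001, 0.065]
force: [-1.2, 0.2, -0.2]
opening: 0.0069
gripper_force: 40.1
```

Run:
```python
from h import *
import pickle
S={n:snap(n) for n in('wrist','scene')};pickle.dump(S,open('s2.pkl','wb'));w=S['wrist']
o=bot.observe();print(o['eef_pos'],o['tool_rot'],o['opening'],o['time_s'],o['force'])
a=cv2.resize(w['pixels'],(800,600));cv2.imwrite('pics/i.png',cv2.convertScaleAbs(a,alpha=1.4))
P=cloud(w)
m=(P[...,2]>.228)&(P[...,2]<.25)&(w['range_z']>0)
v,u=np.nonzero(m);print(len(u),u.min(),u.max(),v.min(),v.max())
q=np.array([world(w,a,b,.24)[:2]*1000 for a,b in zip(u,v)]).astype(np.float32)
q=q[(abs(q[:,0]-585)<70)&(abs(q[:,1]-130)<70)];print(len(q),cv2.minAreaRect(q))
```

```text
[0.49703336 0.12462121 0.35514885] [3.14131739e+00 3.62412009e-04 6.37348008e-02] 0.006775864540824207 5.2667 [ 0.66908456 -0.53945399  0.05293559]
9027 176 322 4 140
9027 ((583.5115356445312, 132.96327209472656), (93.16044616699219, 106.53997802734375), 3.7841055393218994)
```

View pics/i.png

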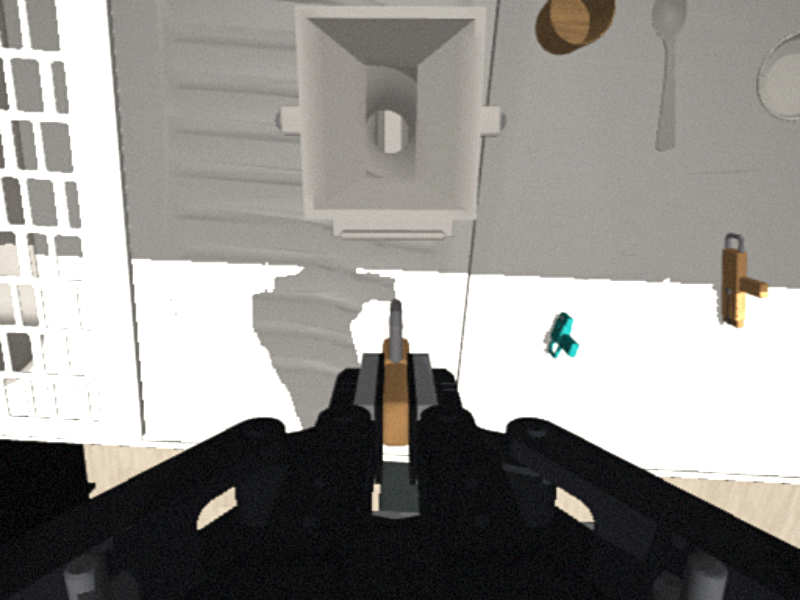

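The wrist view shows the clip held straight, loop at (396,325) towards +x. The mouth's outer corners are (296,8), (487,8), (478,218) and (303,218), and the slot is at (391,120).

Run:
```python
from h import *
import pickle
S=pickle.load(open('s2.pkl','rb'));w=S['wrist'];k=800/512
for L in([(296,8),(487,8),(478,218),(303,218)],[(304,18),(474,18),(468,210),(312,210)]):
    c=np.array([world(w,u/k,v/k,.24) for u,v in L]);e=c-np.roll(c,-1,0)
    print(c.mean(0).round(4),np.linalg.norm(e,axis=1).round(4),np.degrees(np.arctan2(e[:,1],e[:,0])).round(1))
P=cloud(w);h=cv2.cvtColor(w['pixels'],cv2.COLOR_BGR2HSV)
m=cv2.inRange(h,(5,90,30),(25,255,255))>0
q=P[m&(P[...,2]>.26)&(w['range_z']>0)]
print(len(q),q.mean(0).round(4),q.min(0).round(4),q.max(0).round(4),cv2.minAreaRect((q[:,:2]*1000).astype(np.float32)))
lo=P[(P[...,2]>.26)&(w['range_z']>0)];u=m
v,u=np.nonzero(np.ones(P.shape[:2]));
r=P[195:230,245:262];print(r[::6,8].round(4))
```

```text
[0.5834 0.1321 0.24  ] [0.0843 0.0921 0.086  0.0921] [  93.8    3.9  -86.2 -177.2]
[0.5833 0.1328 0.24  ] [0.0754 0.0843 0.0764 0.0843] [  93.8    4.3  -86.2 -176.4]
968 [0.4983 0.1245 0.3519] [0.4879 0.1201 0.31  ] [0.5082 0.1291 0.3667] ((497.87255859375, 124.2287368774414), (19.715476989746094, 8.85727310180664), 8.730230331420898)
[[0.5167 0.1257 0.3202]
 [0.5161 0.1256 0.3289]
 [0.5134 0.1255 0.3305]
 [0.5111 0.1253 0.333 ]
 [0.5074 0.1251 0.3317]
 [0.5042 0.1248 0.3319]]
```

servo_tool([
  [0,[22,-1,0],[0,0,0]],
  [0,[22,-1,0],[0,0,0]],
  [0,[22,-1,0],[0,0,0]],
  [0,[22,0,0],[0,0,0]],
  [0,[0,0,15],[0,0,0]],
  [0,[0,0,15],[0,0,0]],
  [0,[0,0,0],[0,0,0]],
  [0,[0,0,0],[0,0,0]],
])

```text
time_s: 5.93
eef_pos: [0.5844, 0.1327, 0.3242]
tool_rot: [3.141, 0.003, 0.063]
force: [-0.3, -0.1, 0.8]
opening: 0.0069
gripper_force: 40.1
```

On target within 1 mm. Next is the descent to TCP z ≈ 0.248.

servo_tool([
  [0,[0,0,15],[0,0,0]],
  [0,[0,0,15],[0,0,0]],
  [0,[0,0,15],[0,0,0]],
  [0,[0,0,12],[0,0,0]],
  [0,[0,0,10],[0,0,0]],
  [0,[0,0,9],[0,0,0]],
  [0,[0,0,0],[0,0,0]],
  [0,[0,0,0],[0,0,0]],
  [0,[0,0,0],[0,0,0]],
])

```text
time_s: 6.68
eef_pos: [0.5855, 0.1338, 0.2501]
tool_rot: [-3.141, -0.001, 0.063]
force: [0.3, -0.4, -0.4]
opening: 0.0073
gripper_force: 40.1
```

servo_tool([
  [18,[0,0,0],[0,0,0]],
  [18,[0,0,0],[0,0,0]],
  [18,[0,0,0],[0,0,0]],
  [18,[0,0,0],[0,0,0]],
  [18,[0,0,0],[0,0,0]],
  [18,[0,0,-20],[0,0,0]],
  [18,[0,0,-35],[0,0,0]],
  [18,[0,0,-35],[0,0,0]],
  [18,[0,0,-35],[0,0,0]],
  [18,[0,0,0],[0,0,0]],
])

```text
time_s: 7.52
eef_pos: [0.5884, 0.1355, 0.3835]
tool_rot: [-3.139, -0.015, 0.063]
force: [0.1, -0.1, 1.3]
opening: 0.0182
gripper_force: 0.0
```

servo_tool([
  [18,[-38,0,0],[0,0,0]],
  [18,[-38,0,0],[0,0,0]],
  [18,[-38,0,0],[0,0,0]],
  [18,[0,0,0],[0,0,0]],
  [18,[0,0,0],[0,0,0]],
])

```text
time_s: 7.93
eef_pos: [0.4691, 0.1264, 0.374]
tool_rot: [3.138, -0.001, 0.064]
force: [0.4, -0.6, -0.5]
opening: 0.0181
gripper_force: 0.0
```

Run:
```python
from h import *
import pickle
S={n:snap(n) for n in('wrist','scene','top')};pickle.dump(S,open('s3.pkl','wb'))
o=bot.observe();print(o['eef_pos'],o['tool_rot'],o['opening'],o['time_s'],o['force'])
a=cv2.resize(S['wrist']['pixels'][0:180,130:370],(533,400),interpolation=cv2.INTER_CUBIC)
b=cv2.resize(S['scene']['pixels'][160:280,160:260],(267,320),interpolation=cv2.INTER_CUBIC)
c=np.zeros((400,800,3),np.uint8);c[:,:533]=a;c[:320,533:]=b
cv2.imwrite('pics/j.png',cv2.convertScaleAbs(c,alpha=1.5))
for n in S:
    im=S[n]['pixels'];P=cloud(S[n]);h=cv2.cvtColor(im,cv2.COLOR_BGR2HSV)
    m=cv2.inRange(h,(5,90,30),(25,255,255));k,l,st,ce=cv2.connectedComponentsWithStats(m)
    for i in range(1,k):
        if st[i,4]>8:
            q=P[(l==i)&(S[n]['range_z']>0)]
            if len(q):print(n,st[i],np.median(q,0).round(3),q.min(0).round(3),q.max(0).round(3))
```

```text
[0.47248268 0.12626352 0.37488085] [-3.14106052e+00 -1.84365908e-03  6.23048441e-02] 0.0182307826717417 8.0833 [ 0.17287055 -0.12881244 -0.16372742]
wrist [342   0  43  17 488] [ 0.673 -0.007  0.024] [ 0.664 -0.033  0.004] [0.689 0.014 0.055]
wrist [248  49   8  23 136] [0.592 0.135 0.051] [0.581 0.129 0.017] [0.611 0.141 0.062]
wrist [459 140  28  49 761] [ 0.473 -0.209  0.023] [ 0.43  -0.231 -0.001] [ 0.505 -0.2    0.056]
scene [362 161  10   4  20] [ 0.668 -0.929 -0.136] [ 0.655 -0.942 -0.14 ] [ 0.69  -0.91  -0.131]
scene [300 199  24  18 207] [ 0.47  -0.212  0.021] [ 0.428 -0.258  0.001] [ 0.508 -0.2    0.056]
scene [214 200   6  20  95] [ 0.668 -0.014  0.039] [ 0.661 -0.042  0.009] [ 0.705 -0.     0.056]
top [253 110   6   7  16] [ 0.7   -0.009  0.009] [ 0.692 -0.017  0.006] [ 0.708 -0.004  0.012]
top [333 195   4  15  32] [ 0.459 -0.213  0.024] [ 0.441 -0.218  0.019] [ 0.475 -0.209  0.054]
```

View pics/j.png

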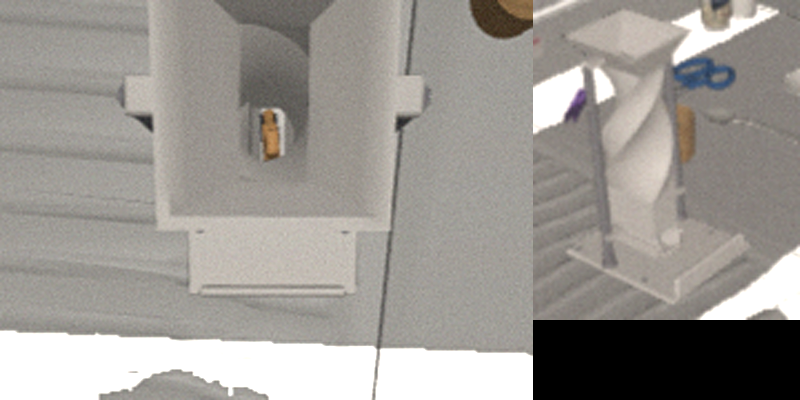

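The last picture shows the clip down in the groove, seen through the slot at (270,135), with its tab top at z ≈ 0.06 (6 + 54 mm, so upright). The wooden nose reaches to +x, so the loop points to the lip. I'll check for tilt and rest before handing in.

Run:
```python
from h import *
for n in range(2):
    w=snap('wrist');P=cloud(w);h=cv2.cvtColor(w['pixels'],cv2.COLOR_BGR2HSV)
    m=(cv2.inRange(h,(5,90,30),(25,255,255))>0)&(abs(P[...,0]-.585)<.04)&(abs(P[...,1]-.133)<.03)&(P[...,2]<.1)
    q=P[m]
    for a,b in((.052,.07),(.02,.036)):
        r=q[(q[:,2]>a)&(q[:,2]<b)];print(len(r),r.min(0).round(4),r.max(0).round(4),r.mean(0).round(4))
    # dark/steel pixels at low height under slot
print(bot.observe()['joint_vel'].round(3))
```

```text
65 [0.5806 0.1314 0.052 ] [0.5938 0.14   0.0616] [0.5873 0.1355 0.0594]
55 [0.5819 0.13   0.0205] [0.6094 0.1414 0.035 ] [0.6015 0.1366 0.0298]
66 [0.5808 0.1303 0.0526] [0.594  0.139  0.0615] [0.5874 0.1344 0.0593]
58 [0.581  0.1302 0.0209] [0.6105 0.1404 0.0352] [0.6015 0.1365 0.0296]
[ 0.     0.006  0.001  0.002 -0.003  0.001  0.001]
```

```bash
python3 -c "
from station import bot
print(bot.job_done())"
```

```text
the job is handed in; nothing more can be done
None
```

The short clip went through the guide and stands upright in the tray groove with its loop towards the lip; the long clip was left where it was, and the job is handed in at about 8 s on the robot's clock.

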